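# Post back into the pot-stand caddy

### The job

The cork pot stands have been stacked back on their wooden base, and the base's knobbed steel post, just washed, is standing in the stoneware carafe. Draw the post out, lower it upright through the hole in the rings, feel about gently with its foot for the blind hole in the base that you cannot see, and let it go when it is fully home and standing upright. Never press hard on the base, do not shove or lift the rings, and leave the carafe, saucers, sugar jar and mug where they are.

Things in the scene. Friction and masses are not known exactly. Their poses are not given: they have to be found in the camera images.
- post_knob (a point): Centre of the post's dark wooden knob, half-way up it; z along the post, up towards the knob. The knob is a plain upright cylinder 54 mm across and 40 mm high, so its underside is 20 mm below this point. At the start the post (about 0.18 kg) hangs upright in the carafe, the knob's flat underside resting on the rim.
- post_tip (a point): Middle of the flat foot of the post, 124 mm below post_knob along the post; same axes. The steel pin is 14 mm across and 104 mm long from the knob's underside to here; the foot has a 1.5 mm chamfer.
- carafe_rim (a point): Centre of the mouth of the white stoneware carafe that holds the post, at its top edge, 134 mm above the shelf; z up. The carafe stands loose, 0.6 kg, 88 mm wide over its belly; its neck is 38 mm across outside and 26 mm inside.
- ring3_top (a point): Centre of the hole in the topmost of three stacked cork rings (pot stands), level with its upper face, 102 mm above the shelf; z up. Each ring is 160 mm across, 24 mm thick, with a 48 mm hole right through, loose, 0.085 kg. The stack lies on a fast beech base 94 mm square and 30 mm high, almost hidden under it.
- ring1: Lowest ring; origin at its underside's centre, on the base's flat top 30 mm above the shelf. The base has one upright blind hole for the post, 15.5 mm across, slightly bevelled, 24 mm deep. Rings were laid by eye: the hole is 5 to 10 mm off this origin sideways, which way is not known.
- ring2: Second ring from below; origin at the centre of its underside. Each ring lies within 1 mm in x and in y of centred on the one below.
- ring3: Topmost ring; origin at the centre of its underside, 24 mm below ring3_top. With the post home its foot is 6 mm above the shelf and the knob's underside about 8 mm above this ring's upper face.
- saucer1: Lower of two stacked white saucers, 144 mm across, 18 mm high; origin at the centre of its underside. Leave alone.
- saucer2: Upper of the two stacked white saucers, same size; origin at the centre of its underside. Leave alone.
- sugar_jar: Glass sugar jar with a wooden lid, 72 mm across, 95 mm high; origin at the centre of its underside. Leave alone.
- mug: Blue mug, 76 mm across, 80 mm high; origin at the centre of its underside. Leave alone.
Not all that is in view belongs to the job. What is shaped like the part that bears post_knob but orange is not meant.

How it is judged:
By the outcome, as a careful person would: the job done as asked, in the order asked, and still so for the second after the job is handed in, with the robot touching nothing.
It also fails if it takes over 72 s, if anything falls off the work surface, if the arm or the gripper's body presses on something with over 40 N, if the wrist force passes 120 N, or if a joint passes its speed limit or range.

### The arm

A 6-joint arm with a two-finger parallel gripper is mounted at the origin on the work surface. World frame = base frame: x ahead of the robot, y to its left, z up, the work surface at z = 0. Lengths are in m, angles in degrees, forces in N, time in s.
With the tool pointing down it reaches from about 0.3 to 0.75 m from the base axis. Payload 8.5 kg.
Tool frame: the origin (TCP) lies at the very end of the fingers, on their centre line; the grasp point (between the pads) lies 19 mm behind it (env.tcp_to_grasp is the distance from the TCP to the grasp point, in m); z points along the fingers, y is the line along which they close (so a half turn about z gives the same grasp; the last joint's range is limited). The gripper opens to 85 mm and grips with 20 to 120 N. Pads are 22 mm wide; open, the fingers measure 114 mm over their backs; the gripper's body (76 mm by 85 mm) begins 54 mm behind the grasp point. The pads swing forward as they close: fully open they stand 13 mm farther back than shut.
Start: joints at [-89.169, 21.807, 74.336, -0, 83.858, -12.336], TCP at [0.125, -0.536, 0.231] pointing down, gripper open.
Joint ranges: [-178.18, 178.18], [-50.72, 133.34], [12.68, 142.11], [-81.47, 261.47], [9.98, 163.14], [-165.26, 165.26]. Speed limits (degrees/s): [136.94, 136.94, 180, 180, 180, 180].

### API

Orientations are given as a 3x3 rotation matrix whose columns are the frame's x, y, z axes.
In Python, from rig import status, get_image, env gives the robot as it stands.
- The arm moves only by the shell command python3 -m handwheel 'ROWS' [FORCE]. ROWS is text: rows parted by semicolons, each of 7 numbers parted by spaces: the shift along the world's x, y, z in cm, then the turn, a rotation vector about the world's x, y, z in degrees, then the opening, from 0 (shut) to 1 (fully open). In form: dx dy dz wx wy wz gripper; .... A call has 1 to 8 rows; each row is the pose to reach, as a shift and turn from the pose commanded when the call began; what a row does not reach only later rows make up. A row lasts 1/12 s, in which the tool goes at most 41.7 mm and 7.16 degrees, less where a joint would pass 70% of its speed; a pose out of reach is approached as far as the arm can. A call with a gripper value outside its range is refused whole. The fingers move at their own pace and stop on an object; FORCE is the grip in N (left out, the last holds). Time passes only in rows, so rows that repeat a pose let the fingers close. It gives the time, the measured TCP pose, the force, the opening and the grip force at its end, in the units of the state.
- status.observe(): the state, without advancing time (a new reading comes with each control period).
- get_image(name): name is "scene" or "side" or "wrist"; returns a dict with "color" (420x560x3 uint8, red, green, blue), "vertical_fov" (degrees; the focal length in pixels is half the picture's height over the tangent of half this angle, whatever the lens; pixels are square), "cx", "cy" (the principal point, pixels), "k1" (the pictures are not rectified: a ray, as slopes to the right and down, at radius r is drawn at 1 + k1 r^2 times it, then the intrinsics apply), "xyz" and "orientation" of the camera in the world. Camera axes: x right, y down, z forward; pixel columns grow to the right and rows downward; lengths in m; the calibration is good to about 2 mm. A picture is of the moment at which its call begins. There is no depth.
- env.close_job(): hands the job in; it is judged then, once.
The state is a dict: "time_s": time; "q": joint angles; "qvel": joint speeds; "joint_efforts": joint torques, N m; "position": TCP position; "tool_rot": TCP orientation; "ft_force": force on the tool from outside, world axes, zero at the start; "wrist_torque": the same for the moment, N m; "grip_width": finger opening in m; "gripper_force": force on a finger pad.
Only numpy, scipy, OpenCV 4.12 (cv2) and the standard library are available. Lean on these libraries where they do the work, as an engineer would, in place of code of your own. Each camera call takes 0.05 s, during which the arm holds its last target. There are 200 camera calls.

## Working session

There is one attempt and no reset: what is moved stays moved. The work goes in short steps, Python scripts to look and compute and a shell command to move; the robot and the scene stay as the last step left them, time stands still between calls to the robot, and variables do not carry over. Pictures are saved under pics/ and viewed, at most 10 in all, crops included, and the job is handed in when it is done.

```bash
ls; mkdir -p pics; python3 - <<'E'
from rig import status,get_image,env
import cv2,numpy as np,pickle
d={}
for n in("scene","side","wrist"):
    im=get_image(n); d[n]=im
    print(n,{k:(np.round(v,4).tolist() if not np.isscalar(v) else v) for k,v in im.items() if k!='color'})
pickle.dump(d,open('im0.pkl','wb'))
a=np.hstack([cv2.resize(d[n]["color"],(800,600)) for n in("scene",)])
cv2.imwrite('pics/a.png',a[...,::-1])
b=cv2.resize(d["side"]["color"],(800,600));cv2.imwrite('pics/b.png',b[...,::-1])
print(status.observe(),env.tcp_to_grasp)
E
```

```text
pics
scene {'vertical_fov': 53.48828396508248, 'cx': 282.1175475259486, 'cy': 212.67595407819613, 'k1': -0.03399743408676657, 'xyz': [1.2899, 0.3036, 0.8887], 'orientation': [[-0.4418, 0.6507, -0.6175], [0.897, 0.3274, -0.2968], [0.0091, -0.6851, -0.7284]]}
side {'vertical_fov': 51.7387084706036, 'cx': 282.18737172196984, 'cy': 208.84367907515465, 'k1': -0.132078257875162, 'xyz': [-0.0781, 0.677, 0.9986], 'orientation': [[-0.6963, -0.478, 0.5354], [-0.7175, 0.4837, -0.5013], [-0.0194, -0.7332, -0.6797]]}
wrist {'vertical_fov': 66.34358830917323, 'cx': 277.47267133831616, 'cy': 215.8510162506668, 'k1': -0.06459141132665486, 'xyz': [0.1976, -0.5185, 0.3733], 'orientation': [[0.2282, -0.9299, -0.2885], [-0.9736, -0.2181, -0.0675], [-0.0002, 0.2963, -0.9551]]}
{'time_s': 0.15, 'q': array([-8.91711776e+01,  2.18323021e+01,  7.43712215e+01,  9.28024212e-05,
        8.38577273e+01, -1.23377603e+01]), 'qvel': array([-0.04615581, -0.12161482, -0.1337608 , -0.03619458, -0.0573135 ,
       -0.08479893]), 'joint_efforts': array([ 2.23833464e-03, -4.48620307e+01, -2.31348234e+01, -3.16827536e-04,
        3.73433475e-03, -4.95461711e-05]), 'position': array([ 0.12525712, -0.53532725,  0.23087287]), 'tool_rot': array([[ 9.73711963e-01,  2.27782821e-01, -1.38534511e-05],
       [ 2.27782706e-01, -9.73711403e-01,  1.06894049e-03],
       [ 2.29997018e-04, -1.04399572e-03, -9.99999429e-01]]), 'ft_force': array([-0.18308225,  0.00957546,  0.15443935]), 'wrist_torque': array([-0.01190865, -0.00605   , -0.00982441]), 'gripper_force': 0.0, 'grip_width': 0.08533036541594662} 0.0187
```

View pics/a.png

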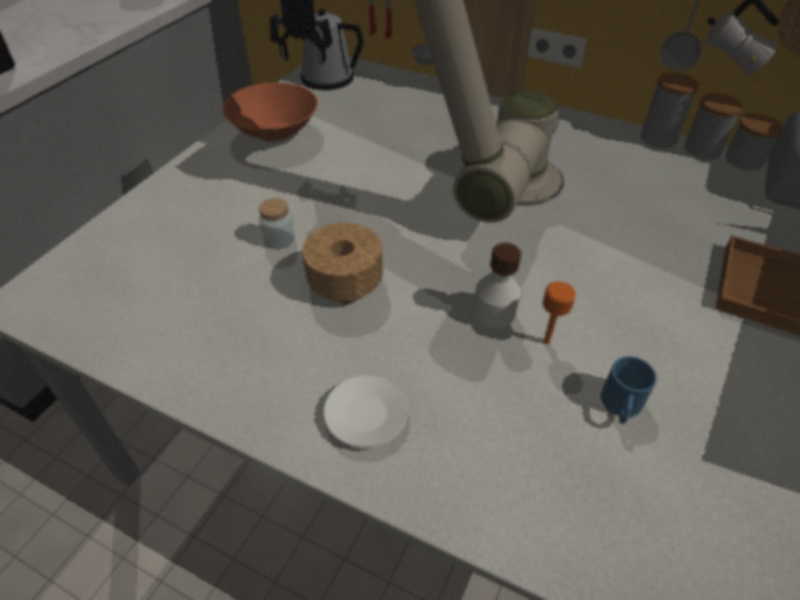

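View pics/b.png

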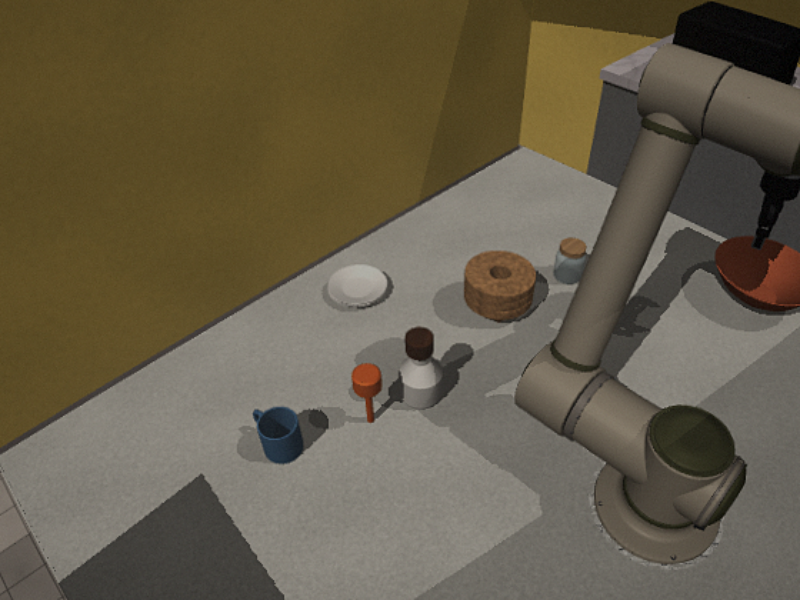

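The scene view shows the brown knob at about (505,259) and the ring hole at (344,246). The side view shows them at (419,344) and (501,271). The orange lookalike, saucers, mug and jar stand clear. I'll enlarge both targets.

```bash
cat > h.py <<'E'
import numpy as np,cv2
from rig import get_image,status
def ray(im,u,v):
    f=210/np.tan(np.radians(im['vertical_fov']/2))
    K=np.array([[f,0,im['cx']],[0,f,im['cy']],[0,0,1]])
    p=cv2.undistortPoints(np.array([[[u,v]]],float),K,np.array([im['k1'],0,0,0.]))[0,0]
    d=np.array(im['orientation'])@[p[0],p[1],1]
    return np.array(im['xyz']),d/np.linalg.norm(d)
def tri(rs):
    A=sum(np.eye(3)-np.outer(d,d) for _,d in rs);b=sum((np.eye(3)-np.outer(d,d))@o for o,d in rs)
    x=np.linalg.solve(A,b);return x,[np.linalg.norm((np.eye(3)-np.outer(d,d))@(x-o)) for o,d in rs]
def atz(r,z): return r[0]+r[1]*(z-r[0][2])/r[1][2]
def proj(im,P):
    f=210/np.tan(np.radians(im['vertical_fov']/2))
    c=np.array(im['orientation']).T@(np.asarray(P)-im['xyz']);s=c[:2]/c[2]
    return f*s*(1+im['k1']*(s@s))+[im['cx'],im['cy']]
E
python3 - <<'E'
from h import *
import pickle
d=pickle.load(open('im0.pkl','rb'))
def crop(n,u,v):
    u0,v0=int(u*.7)-25,int(v*.7)-19
    print(n,u0,v0)
    c=cv2.resize(d[n]['color'][v0:v0+37,u0:u0+50],(400,296),interpolation=cv2.INTER_CUBIC)
    c=np.clip(c*1.7,0,255).astype('u1')
    for k in range(0,400,80): c[:6,k]=255
    return c
g=np.vstack([np.hstack([crop('scene',505,262),crop('side',419,348)]),np.hstack([crop('scene',344,246),crop('side',501,271)])])
cv2.imwrite('pics/c.png',g[...,::-1])
for nm,s,t in(('knob',(505,259),(419,344)),('ring',(344,246),(501,271)),('orange',(560,297),(367,379)),('jarlid',(274,209),(573,246)),):
    a=ray(d['scene'],s[0]*.7,s[1]*.7);b=ray(d['side'],t[0]*.7,t[1]*.7);print(nm,tri([a,b]))
E
```

```text
scene 328 164
side 268 224
scene 215 153
side 325 170
knob (array([0.47831921, 0.11957053, 0.15114511]), [np.float64(0.0009040642853644891), np.float64(0.000904064285364603)])
ring (array([ 0.53418229, -0.19387272,  0.10484112]), [np.float64(0.0030025892564049584), np.float64(0.0030025892564048743)])
orange (array([0.50068836, 0.23369902, 0.12612014]), [np.float64(0.0026348735833537037), np.float64(0.0026348735833537614)])
jarlid (array([ 0.48077912, -0.4022099 ,  0.08851678]), [np.float64(0.0036557197004098443), np.float64(0.003655719700409882)])
```

View pics/c.png

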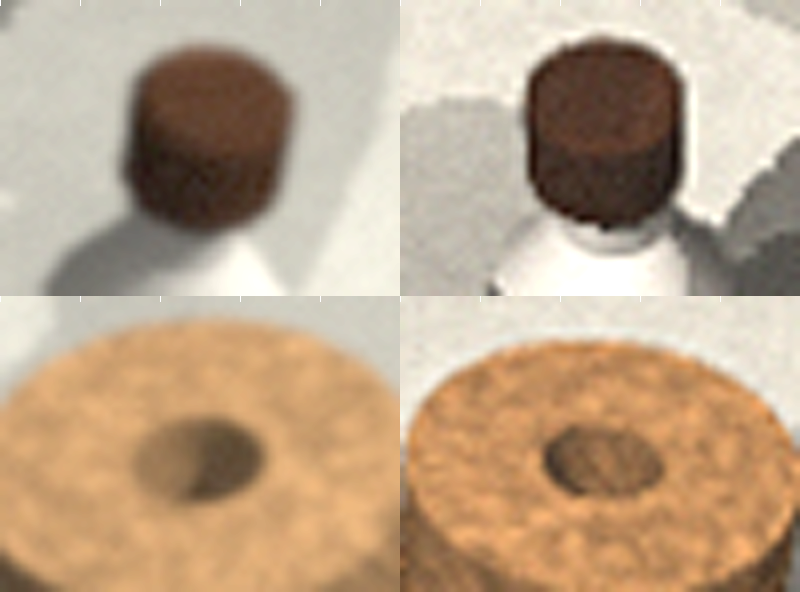

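In the crop, the knob centre is at (354,180.8) in scene and (293.2,240.1) in side. The hole centre is at (239.3,172.9) in scene and (350.1,190.2) in side.

```bash
python3 - <<'E'
from h import *
import pickle
d=pickle.load(open('im0.pkl','rb'))
for nm,s,t,z in(('knob',(354,180.8),(293.2,240.1),.154),('ring',(239.3,172.9),(350.1,190.2),.102)):
    a=ray(d['scene'],*s);b=ray(d['side'],*t);print(nm,tri([a,b]),atz(a,z),atz(b,z))
E
```

```text
knob (array([0.47849654, 0.12028466, 0.15382613]), [np.float64(0.0013871604145533995), np.float64(0.0013871604145535854)]) [0.47964885 0.12169089 0.154     ] [0.47850198 0.11878289 0.154     ]
ring (array([ 0.53678475, -0.19631347,  0.1014415 ]), [np.float64(0.001272008943241009), np.float64(0.0012720089432409097)]) [ 0.53828732 -0.19448583  0.102     ] [ 0.53675147 -0.19751778  0.102     ]
```

```bash
python3 -m handwheel '1.7 3.1 0.3 0 0 0 1;3.4 6.2 0.6 0 0 0 1;5.1 9.4 1 0 0 0 1;6.8 12.5 1 0 0 0 1;8.5 15.6 1 0 0 0 1;10.2 18.7 1 0 0 0 1;11.9 21.8 1 0 0 0 1;13 25 1 0 0 0 1'
python3 -m handwheel '1.7 3.1 0 0 0 0 1;3.4 6.2 0 0 0 0 1;5.1 9.4 0 0 0 0 1;6.8 12.5 0 0 0 0 1;8.5 15.6 0 0 0 0 1;10.2 18.7 0 0 0 0 1;11.9 21.8 0 0 0 0 1;13 25 0 0 0 0 1'
```

```text
time_s: 0.82
position: [0.256, -0.2839, 0.2412]
tool_rot: [[0.974, 0.228, 0.0], [0.228, -0.974, 0.0], [0.0, -0.0, -1.0]]
ft_force: [1.3, 0.1, -0.5]
grip_width: 0.0857
gripper_force: 0.0
time_s: 1.48
position: [0.3861, -0.0339, 0.2413]
tool_rot: [[0.974, 0.228, 0.0], [0.228, -0.974, -0.0], [0.0, 0.0, -1.0]]
ft_force: [0.4, -0.4, -0.4]
grip_width: 0.0857
gripper_force: 0.0
```

```bash
python3 -m handwheel '1.9 3.1 0 0 0 0 1;3.8 6.2 0 0 0 0 1;5.6 9.3 0 0 0 0 1;7.4 12.4 0 0 0 0 1;9.3 15.4 0 0 0 0 1;9.3 15.4 0 0 0 0 1;9.3 15.4 0 0 0 0 1'
python3 - <<'E'
from h import *
import pickle
im=get_image('wrist');pickle.dump(im,open('im1.pkl','wb'))
cv2.imwrite('pics/d.png',cv2.resize(np.clip(im['color']*1.6,0,255).astype('u1'),(800,600))[...,::-1])
print(status.observe()['position'],proj(im,[.479,.1203,.174])/.7,proj(im,[.479,.1203,.134])/.7)
E
```

```text
time_s: 2.07
position: [0.4784, 0.1197, 0.2406]
tool_rot: [[0.973, 0.23, -0.001], [0.23, -0.973, -0.0], [-0.001, -0.0, -1.0]]
ft_force: [-0.5, 0.1, -0.2]
grip_width: 0.0853
gripper_force: 0.0
[0.47800909 0.11872416 0.24083827] [394.93482511 325.15035174] [395.08685714 301.63997075]
```

View pics/d.png

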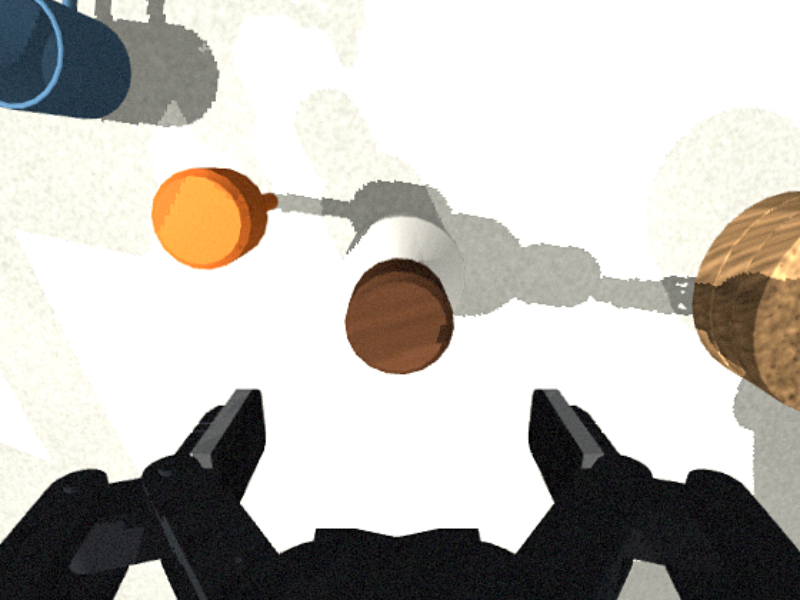

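The knob top is at (400,321), within 2–3 mm of the prediction and centred between the fingers. I'll shift slightly, descend and grip.

```bash
python3 -m handwheel '0.2 0.1 -2.5 0 0 0 1;0.2 0.1 -5 0 0 0 1;0.2 0.1 -7 0 0 0 1;0.2 0.1 -8.7 0 0 0 1;0.2 0.1 -9.8 0 0 0 1;0.2 0.1 -10.3 0 0 0 1;0.2 0.1 -10.3 0 0 0 1'
python3 -m handwheel '0 0 0 0 0 0 0.6;0 0 0 0 0 0 0.6;0 0 0 0 0 0 0.6;0 0 0 0 0 0 0.5;0 0 0 0 0 0 0.4;0 0 0 0 0 0 0.4;0 0 0 0 0 0 0.4;0 0 0 0 0 0 0.4' 60
```

```text
time_s: 2.7
position: [0.4796, 0.1186, 0.1377]
tool_rot: [[0.974, 0.226, -0.002], [0.226, -0.974, -0.0], [-0.002, -0.0, -1.0]]
ft_force: [-0.5, -0.6, -0.8]
grip_width: 0.0853
gripper_force: 0.0
time_s: 3.37
position: [0.4809, 0.1193, 0.1396]
tool_rot: [[0.974, 0.228, 0.003], [0.228, -0.974, -0.0], [0.003, 0.001, -1.0]]
ft_force: [-0.7, -1.2, 6.9]
grip_width: 0.0522
gripper_force: 63.2
```

```bash
python3 -m handwheel '0 0 0.3 0 0 0 0.4;0 0 0.8 0 0 0 0.4;0 0 1.5 0 0 0 0.4;0 0 2.5 0 0 0 0.4;0 0 3.5 0 0 0 0.4;0 0 4.5 0 0 0 0.4;0 0 5.5 0 0 0 0.4;0 0 6.5 0 0 0 0.4'
python3 -m handwheel '0 0 1 0 0 0 0.4;0 0 2 0 0 0 0.4;0 0 3 0 0 0 0.4;0 0 4 0 0 0 0.4;0 0 5 0 0 0 0.4;0 0 6 0 0 0 0.4;0 0 6 0 0 0 0.4;0 0 6 0 0 0 0.4'
python3 - <<'E'
from h import *
im=get_image('wrist');sd=get_image('side');s2=get_image('scene')
o=status.observe();print(o['position'],o['tool_rot'].round(4).tolist())
import pickle;pickle.dump((im,sd,s2,o),open('im2.pkl','wb'))
def crop(i):
  p=proj(i,o['position']+[0,0,-.06]).astype(int);c=i['color'][p[1]-50:p[1]+50,p[0]-35:p[0]+35];print(p-[35,50])
  return np.clip(cv2.resize(c,(400,571),interpolation=cv2.INTER_CUBIC)*1.6,0,255)
cv2.imwrite('pics/e.png',np.hstack([crop(sd),crop(s2)])[...,::-1])
E
```

```text
time_s: 4.03
position: [0.4802, 0.1196, 0.2044]
tool_rot: [[0.974, 0.228, 0.0], [0.228, -0.974, 0.0], [0.0, -0.0, -1.0]]
ft_force: [0.8, 0.2, -1.3]
grip_width: 0.0519
gripper_force: 62.9
time_s: 4.7
position: [0.4802, 0.1195, 0.2637]
tool_rot: [[0.974, 0.228, 0.001], [0.228, -0.974, 0.0], [0.001, 0.0, -1.0]]
ft_force: [-0.2, 0.2, -1.5]
grip_width: 0.0523
gripper_force: 62.9
[0.47998123 0.11949291 0.26271397] [[0.9737, 0.2278, -0.0013], [0.2278, -0.9737, 0.0], [-0.0012, -0.0003, -1.0]]
[257 177]
[320 116][ WARN:0@3.854] global loadsave.cpp:1063 imwrite_ Unsupported depth image for selected encoder is fallbacked to CV_8U.
```

View pics/e.png

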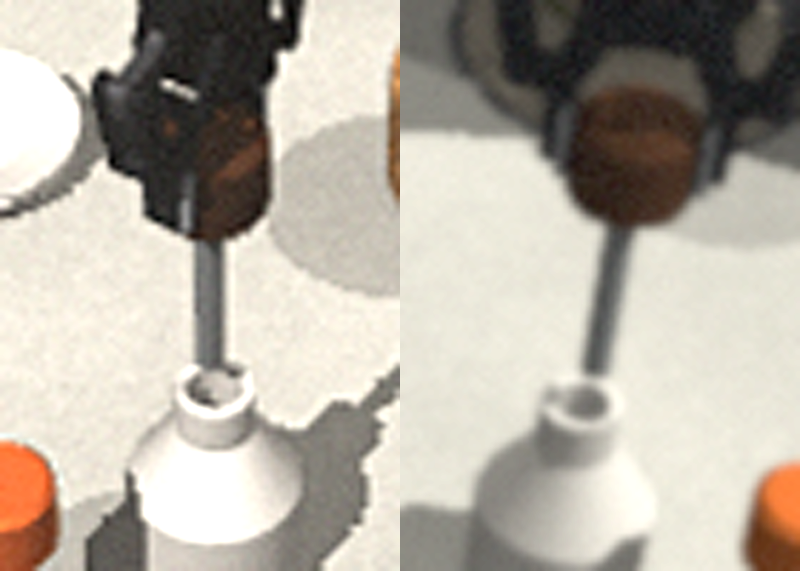

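The post is held upright with its foot about 20 mm clear of the carafe, which still stands. The foot is at about (293.2,240.6) in side and (353.9,180.7) in scene. That puts the shift from foot to ring hole at about (+58,−317) mm.

```bash
python3 -m handwheel '0.4 -2 0 0 0 0 0.4;1 -5.5 0 0 0 0 0.4;1.6 -9 0 0 0 0 0.4;2.3 -12.5 0 0 0 0 0.4;2.9 -16 0 0 0 0 0.4;3.6 -19.5 0 0 0 0 0.4;4.2 -23 0 0 0 0 0.4;4.8 -26 0 0 0 0 0.4'
python3 -m handwheel '0.4 -2.2 0 0 0 0 0.4;0.8 -4.2 -0.3 0 0 0 0.4;1 -5.2 -1 0 0 0 0.4;1.03 -5.66 -2 0 0 0 0.4;1.03 -5.66 -2.8 0 0 0 0.4;1.03 -5.66 -3 0 0 0 0.4;1.03 -5.66 -3 0 0 0 0.4;1.03 -5.66 -3 0 0 0 0.4'
python3 - <<'E'
from h import *
sd=get_image('side');s2=get_image('scene');w=get_image('wrist')
o=status.observe();print(o['position'],o['ft_force'],o['wrist_torque'])
import pickle;pickle.dump((sd,s2,w,o),open('im3.pkl','wb'))
def crop(i):
  p=proj(i,[.5368,-.1963,.115]).astype(int);c=i['color'][p[1]-30:p[1]+30,p[0]-30:p[0]+30];print(p-30)
  return np.clip(cv2.resize(c,(400,400),interpolation=cv2.INTER_CUBIC)*1.6,0,255).astype('u1')
cv2.imwrite('pics/f.png',np.hstack([crop(sd),crop(s2)])[...,::-1])
E
```

```text
time_s: 5.52
position: [0.5281, -0.1428, 0.2626]
tool_rot: [[0.974, 0.227, -0.001], [0.227, -0.974, 0.0], [-0.001, -0.001, -1.0]]
ft_force: [0.9, 0.8, -1.8]
grip_width: 0.0523
gripper_force: 63.2
time_s: 6.18
position: [0.5386, -0.1961, 0.2335]
tool_rot: [[0.973, 0.229, 0.0], [0.229, -0.973, 0.0], [0.0, -0.0, -1.0]]
ft_force: [0.5, -0.6, -2.4]
grip_width: 0.0521
gripper_force: 63.2
[ 0.53873891 -0.19662729  0.23389184] [-0.44199756  0.40781985 -1.76912143] [0.03693767 0.00976311 0.00702631]
[320 157]
[208 138]
```

View pics/f.png

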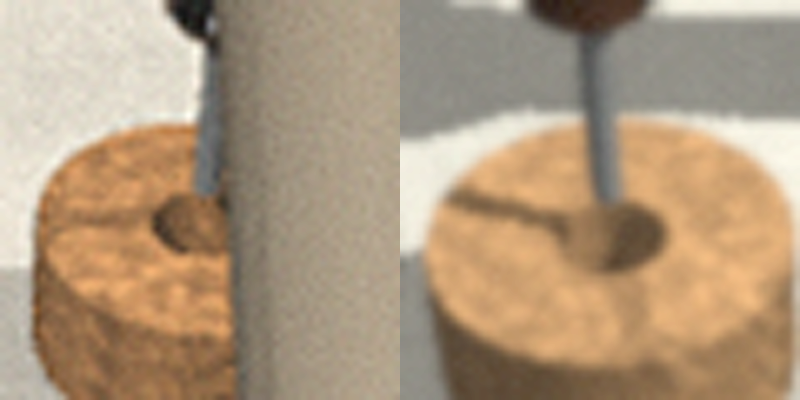

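The foot hangs over the hole at about (238.8,166.9) in scene and (350.8,185.6) in side. The rings are undisturbed. Next I triangulate the foot.

```bash
python3 - <<'E'
from h import *
import pickle
sd,s2,w,o=pickle.load(open('im3.pkl','rb'))
a=ray(s2,238.8,166.9);b=ray(sd,350.8,185.6);print(tri([a,b]),atz(a,.1245),atz(b,.1245))
h=ray(s2,208+214*.15-.4,138+236*.15-.4);print(atz(h,.102))
E
```

```text
(array([ 0.53560178, -0.19647412,  0.12195949]), [np.float64(0.00041917749978908275), np.float64(0.00041917749978917794)]) [ 0.538429   -0.19432863  0.1245    ] [ 0.53394646 -0.1945242   0.1245    ]
[ 0.53814675 -0.19325341  0.102     ]
```

The foot is centred over the hole within about 1 mm, so I lower to just above the base.

```bash
python3 -m handwheel '0 0 -1 0 0 0 0.4;0 0 -2.2 0 0 0 0.4;0 0 -3.4 0 0 0 0.4;0 0 -4.6 0 0 0 0.4;0 0 -5.8 0 0 0 0.4;0 0 -7 0 0 0 0.4;0 0 -8 0 0 0 0.4;0 0 -8.5 0 0 0 0.4'
python3 -m handwheel '0 0 0 0 0 0 0.4;0 0 -0.1 0 0 0 0.4;0 0 -0.2 0 0 0 0.4;0 0 -0.3 0 0 0 0.4;0 0 -0.4 0 0 0 0.4;0 0 -0.4 0 0 0 0.4;0 0 -0.4 0 0 0 0.4'
python3 -m handwheel '0 0 -0.1 0 0 0 0.4;0 0 -0.1 0 0 0 0.4;0 0 -0.1 0 0 0 0.4'
python3 -m handwheel '0 0 -0.1 0 0 0 0.4;0 0 -0.1 0 0 0 0.4;0 0 -0.1 0 0 0 0.4'
```

```text
time_s: 7.0
position: [0.5381, -0.1967, 0.1466]
tool_rot: [[0.974, 0.228, -0.002], [0.228, -0.974, 0.001], [-0.001, -0.002, -1.0]]
ft_force: [-0.6, 0.4, -1.6]
grip_width: 0.0521
gripper_force: 63.2
time_s: 7.58
position: [0.5386, -0.1971, 0.1445]
tool_rot: [[0.974, 0.228, 0.0], [0.228, -0.974, -0.0], [0.0, 0.0, -1.0]]
ft_force: [0.4, -0.3, -2.0]
grip_width: 0.0524
gripper_force: 63.1
time_s: 7.83
position: [0.5386, -0.1971, 0.1433]
tool_rot: [[0.974, 0.228, -0.0], [0.228, -0.974, 0.0], [-0.0, -0.0, -1.0]]
ft_force: [-0.3, 0.4, -1.9]
grip_width: 0.0522
gripper_force: 63.1
time_s: 8.08
position: [0.5385, -0.1971, 0.1422]
tool_rot: [[0.974, 0.228, -0.0], [0.228, -0.974, 0.0], [-0.0, -0.0, -1.0]]
ft_force: [-0.4, 0.4, -1.4]
grip_width: 0.0523
gripper_force: 63.1
```

```bash
for i in 1 2; do :; done
python3 -m handwheel '0 0 -0.1 0 0 0 0.4;0 0 -0.1 0 0 0 0.4;0 0 -0.1 0 0 0 0.4' | grep -E 'pos|ft'
python3 -m handwheel '0 0 -0.1 0 0 0 0.4;0 0 -0.1 0 0 0 0.4;0 0 -0.1 0 0 0 0.4'| grep -E 'pos|ft'
python3 -m handwheel '0 0 -0.05 0 0 0 0.4;0 0 -0.05 0 0 0 0.4;0 0 -0.05 0 0 0 0.4'| grep -E 'pos|ft'
python3 -m handwheel '0 0 -0.05 0 0 0 0.4;0 0 -0.05 0 0 0 0.4;0 0 -0.05 0 0 0 0.4'| grep -E 'pos|ft'
```

```text
position: [0.5386, -0.1971, 0.1413]
ft_force: [-0.5, -0.2, -1.5]
position: [0.5386, -0.1971, 0.1402]
ft_force: [0.4, 0.7, -1.8]
position: [0.5386, -0.1971, 0.1398]
ft_force: [0.1, 0.5, -1.8]
position: [0.5387, -0.1972, 0.1396]
ft_force: [0.7, 0.8, 0.9]
```

Contact shows at TCP z = 0.1396, with a stiffness of about 8 N/mm. I'll press lightly and slide outward in small steps, stopping as soon as a check shows the foot has dropped or caught.

```bash
cat > chk.py <<'E'
from rig import status
import numpy as np,sys
o=status.observe();p=o['position']*1e3;f=o['ft_force']
print(round(o['time_s'],2),p.round(1),f.round(1))
hit=f[2]<1 or p[2]<139.0 or np.hypot(*f[:2])>8 or f[2]>14
sys.exit(1 if hit else 0)
E
python3 -m handwheel '0 0 -0.05 0 0 0 0.4;0 0 -0.05 0 0 0 0.4;0 0 -0.05 0 0 0 0.4' >/dev/null; python3 chk.py && 
python3 -m handwheel '0.15 0 0 0 0 0 0.4;0.3 0 0 0 0 0 0.4;0.3 0 0 0 0 0 0.4' >/dev/null; python3 chk.py && 
python3 -m handwheel '0.15 0 0 0 0 0 0.4;0.3 0 0 0 0 0 0.4;0.3 0 0 0 0 0 0.4' >/dev/null; python3 chk.py
```

```text
9.33 [ 538.8 -197.1  139.5] [-1.5  1.9  5.2]
9.58 [ 541.2 -196.9  139.4] [-4.   0.8  7.6]
9.83 [ 544.  -197.1  139.5] [-4.7  1.5  7.2]
```

```bash
python3 -m handwheel '-0.03 0.12 0 0 0 0 0.4;-0.05 0.23 0 0 0 0 0.4;-0.05 0.23 0 0 0 0 0.4' >/dev/null; python3 chk.py && 
python3 -m handwheel '-0.07 0.1 0 0 0 0 0.4;-0.13 0.19 0 0 0 0 0.4;-0.13 0.19 0 0 0 0 0.4' >/dev/null && python3 chk.py && 
python3 -m handwheel '-0.1 0.07 0 0 0 0 0.4;-0.19 0.13 0 0 0 0 0.4;-0.19 0.13 0 0 0 0 0.4' >/dev/null && python3 chk.py && 
python3 -m handwheel '-0.12 0.03 0 0 0 0 0.4;-0.23 0.05 0 0 0 0 0.4;-0.23 0.05 0 0 0 0 0.4' >/dev/null && python3 chk.py && 
python3 -m handwheel '-0.12 -0.03 0 0 0 0 0.4;-0.23 -0.05 0 0 0 0 0.4;-0.23 -0.05 0 0 0 0 0.4' >/dev/null && python3 chk.py && 
python3 -m handwheel '-0.1 -0.07 0 0 0 0 0.4;-0.19 -0.13 0 0 0 0 0.4;-0.19 -0.13 0 0 0 0 0.4' >/dev/null && python3 chk.py && 
python3 -m handwheel '-0.07 -0.1 0 0 0 0 0.4;-0.13 -0.19 0 0 0 0 0.4;-0.13 -0.19 0 0 0 0 0.4' >/dev/null && python3 chk.py && 
python3 -m handwheel '-0.03 -0.12 0 0 0 0 0.4;-0.05 -0.23 0 0 0 0 0.4;-0.05 -0.23 0 0 0 0 0.4' >/dev/null && python3 chk.py
```

```text
10.08 [ 544.1 -195.5  139.6] [-2.1 -2.2  5.4]
10.33 [ 543.3 -193.7  139.6] [-1.1 -3.7  6. ]
10.58 [ 541.7 -192.3  139.6] [ 1.8 -3.4  5.1]
10.83 [ 539.6 -191.5  139.6] [ 3.1 -2.6  5.4]
11.08 [ 537.5 -191.7  139.6] [ 4.2 -0.   5.5]
11.33 [ 535.6 -192.6  139.5] [4.4 1.8 6. ]
11.58 [ 534.2 -194.1  139.5] [3.1 2.3 7.3]
11.83 [ 533.5 -196.   139.5] [2.2 3.7 8.2]
```

```bash
python3 -m handwheel '0.03 -0.12 0 0 0 0 0.4;0.05 -0.23 0 0 0 0 0.4;0.05 -0.23 0 0 0 0 0.4' >/dev/null; python3 chk.py && 
python3 -m handwheel '0.07 -0.1 0 0 0 0 0.4;0.13 -0.19 0 0 0 0 0.4;0.13 -0.19 0 0 0 0 0.4' >/dev/null && python3 chk.py && 
python3 -m handwheel '0.1 -0.07 0 0 0 0 0.4;0.19 -0.13 0 0 0 0 0.4;0.19 -0.13 0 0 0 0 0.4' >/dev/null && python3 chk.py && 
python3 -m handwheel '0.12 -0.03 0 0 0 0 0.4;0.23 -0.05 0 0 0 0 0.4;0.23 -0.05 0 0 0 0 0.4' >/dev/null && python3 chk.py && 
python3 -m handwheel '0.12 0.03 0 0 0 0 0.4;0.23 0.05 0 0 0 0 0.4;0.23 0.05 0 0 0 0 0.4' >/dev/null && python3 chk.py && 
python3 -m handwheel '0.1 0.07 0 0 0 0 0.4;0.19 0.13 0 0 0 0 0.4;0.19 0.13 0 0 0 0 0.4' >/dev/null && python3 chk.py && 
python3 -m handwheel '0.07 0.1 0 0 0 0 0.4;0.13 0.19 0 0 0 0 0.4;0.13 0.19 0 0 0 0 0.4' >/dev/null && python3 chk.py && 
python3 -m handwheel '0.03 0.12 0 0 0 0 0.4;0.05 0.23 0 0 0 0 0.4;0.05 0.23 0 0 0 0 0.4' >/dev/null && python3 chk.py
```

```text
12.08 [ 533.7 -197.9  139.5] [1.  4.3 9.1]
12.33 [ 534.6 -199.5  139.4] [-0.3  5.7 10.5]
12.58 [ 536.1 -200.4  139.4] [-1.3  7.2 12.4]
12.83 [ 537.9 -200.9  139.3] [-3.5  6.5 14.3]
```

Down-force has crept up to 14 N, so I ease it before going on.

```bash
python3 -m handwheel '0 0 0.05 0 0 0 0.4;0 0 0.05 0 0 0 0.4;0 0 0.05 0 0 0 0.4' ; python3 chk.py; python3 -c "
from rig import status;print(status.observe()['wrist_torque'])"
```

```text
time_s: 13.08
position: [0.5379, -0.2015, 0.1394]
tool_rot: [[0.974, 0.228, -0.002], [0.228, -0.974, 0.004], [-0.001, -0.004, -1.0]]
ft_force: [-2.2, 3.6, 7.2]
grip_width: 0.0521
gripper_force: 64.1
13.08 [ 537.9 -201.5  139.4] [-2.2  3.6  7.2]
[ 1.1674806   0.69872847 -0.03645401]
```

```bash
python3 -m handwheel '0.12 0.03 0 0 0 0 0.4;0.23 0.05 0 0 0 0 0.4;0.23 0.05 0 0 0 0 0.4' >/dev/null; python3 chk.py && 
python3 -m handwheel '0.1 0.07 0 0 0 0 0.4;0.19 0.13 0 0 0 0 0.4;0.19 0.13 0 0 0 0 0.4' >/dev/null && python3 chk.py && 
python3 -m handwheel '0.07 0.1 0 0 0 0 0.4;0.13 0.19 0 0 0 0 0.4;0.13 0.19 0 0 0 0 0.4' >/dev/null && python3 chk.py && 
python3 -m handwheel '0.03 0.12 0 0 0 0 0.4;0.05 0.23 0 0 0 0 0.4;0.05 0.23 0 0 0 0 0.4' >/dev/null && python3 chk.py
```

```text
13.33 [ 539.8 -201.2  139.3] [-4.8  2.8  9. ]
13.58 [ 541.8 -200.6  139.2] [-4.1 -0.4  7. ]
13.83 [ 543.4 -199.2  139.3] [-3.3 -1.2  5.9]
14.08 [ 544.3 -197.1  139.5] [-2.3 -2.2  5.2]
```

z dipped slightly near (541.8,−200.6), so I'll try farther out on that side first.

```bash
python3 -m handwheel '0.03 -0.15 0 0 0 0 0.4;0.05 -0.3 0 0 0 0 0.4;0.05 -0.3 0 0 0 0 0.4' >/dev/null; python3 chk.py && 
python3 -m handwheel '0 -0.15 0 0 0 0 0.4;0 -0.35 0 0 0 0 0.4;0 -0.35 0 0 0 0 0.4' >/dev/null && python3 chk.py && 
python3 -m handwheel '-0.1 -0.07 0 0 0 0 0.4;-0.2 -0.15 0 0 0 0 0.4;-0.2 -0.15 0 0 0 0 0.4' >/dev/null && python3 chk.py && 
python3 -m handwheel '-0.1 -0.03 0 0 0 0 0.4;-0.22 -0.07 0 0 0 0 0.4;-0.22 -0.07 0 0 0 0 0.4' >/dev/null && python3 chk.py && 
python3 -m handwheel '-0.1 -0.01 0 0 0 0 0.4;-0.23 -0.03 0 0 0 0 0.4;-0.23 -0.03 0 0 0 0 0.4' >/dev/null && python3 chk.py && 
python3 -m handwheel '-0.1 0.01 0 0 0 0 0.4;-0.23 0.03 0 0 0 0 0.4;-0.23 0.03 0 0 0 0 0.4' >/dev/null && python3 chk.py && 
python3 -m handwheel '-0.1 0.03 0 0 0 0 0.4;-0.22 0.07 0 0 0 0 0.4;-0.22 0.07 0 0 0 0 0.4' >/dev/null && python3 chk.py
```

```text
14.33 [ 544.5 -198.9  139.4] [-3.2  3.1  7.3]
14.58 [ 544.8 -202.7  139. ] [-1.3  2.1  2.9]
14.83 [ 542.7 -205.1  138.7] [-0.7  0.2 -2. ]
```

fz has fallen to free at (542.7,−205.1), so the foot looks to be in the mouth of the hole. I lower gently.

```bash
python3 -m handwheel '0 0 -0.05 0 0 0 0.4;0 0 -0.05 0 0 0 0.4;0 0 -0.05 0 0 0 0.4' >/dev/null; python3 chk.py
python3 -m handwheel '0 0 -0.05 0 0 0 0.4;0 0 -0.05 0 0 0 0.4;0 0 -0.05 0 0 0 0.4' >/dev/null; python3 chk.py
```

```text
15.08 [ 543.  -205.1  138.6] [-0.2 -0.5 -1.4]
15.33 [ 543.1 -205.1  138.3] [-0.3 -0.9 -1.3]
```

```bash
python3 -m handwheel '0 0 -0.1 0 0 0 0.4;0 0 -0.1 0 0 0 0.4;0 0 -0.1 0 0 0 0.4' >/dev/null; python3 chk.py
python3 -m handwheel '0 0 -0.1 0 0 0 0.4;0 0 -0.1 0 0 0 0.4;0 0 -0.1 0 0 0 0.4' >/dev/null; python3 chk.py
python3 -c "
from rig import status;print(status.observe()['wrist_torque'])"
```

```text
15.58 [ 543.  -205.1  137.2] [-0.  -0.1 -1.3]
15.83 [ 543.  -205.1  136.2] [-0.7  0.2 -2.2]
[0.08799246 0.09660689 0.02461603]
```

It is 3.3 mm in with no side load. Continuing down in checked steps.

```bash
python3 -m handwheel '0 0 -0.1 0 0 0 0.4;0 0 -0.2 0 0 0 0.4;0 0 -0.3 0 0 0 0.4;0 0 -0.4 0 0 0 0.4;0 0 -0.4 0 0 0 0.4' |grep -E 'pos|ft'
python3 -c "
from rig import status;import sys,numpy as np;f=status.observe()['ft_force'];sys.exit(np.abs(f).max()>6)" &&
python3 -m handwheel '0 0 -0.1 0 0 0 0.4;0 0 -0.2 0 0 0 0.4;0 0 -0.3 0 0 0 0.4;0 0 -0.4 0 0 0 0.4;0 0 -0.5 0 0 0 0.4;0 0 -0.6 0 0 0 0.4;0 0 -0.6 0 0 0 0.4' |grep -E 'pos|ft'
python3 -c "
from rig import status;import sys,numpy as np;f=status.observe()['ft_force'];sys.exit(np.abs(f).max()>6)" &&
python3 -m handwheel '0 0 -0.1 0 0 0 0.4;0 0 -0.2 0 0 0 0.4;0 0 -0.3 0 0 0 0.4;0 0 -0.4 0 0 0 0.4;0 0 -0.5 0 0 0 0.4;0 0 -0.6 0 0 0 0.4;0 0 -0.6 0 0 0 0.4'|grep -E 'pos|ft'
```

```text
position: [0.543, -0.2051, 0.1321]
ft_force: [-0.7, -0.4, -0.8]False
False
```

```bash
cat > ok.py <<'E'
from rig import status
import sys,numpy as np
sys.exit(int(np.abs(status.observe()['ft_force']).max()>6))
E
python3 -m handwheel '0 0 -0.1 0 0 0 0.4;0 0 -0.2 0 0 0 0.4;0 0 -0.3 0 0 0 0.4;0 0 -0.4 0 0 0 0.4;0 0 -0.5 0 0 0 0.4;0 0 -0.6 0 0 0 0.4;0 0 -0.6 0 0 0 0.4' |grep -E 'pos|ft'
python3 ok.py &&
python3 -m handwheel '0 0 -0.1 0 0 0 0.4;0 0 -0.2 0 0 0 0.4;0 0 -0.3 0 0 0 0.4;0 0 -0.4 0 0 0 0.4;0 0 -0.5 0 0 0 0.4;0 0 -0.6 0 0 0 0.4;0 0 -0.6 0 0 0 0.4'|grep -E 'pos|ft'
python3 ok.py &&
python3 -m handwheel '0 0 -0.1 0 0 0 0.4;0 0 -0.2 0 0 0 0.4;0 0 -0.3 0 0 0 0.4;0 0 -0.3 0 0 0 0.4;0 0 -0.3 0 0 0 0.4'|grep -E 'pos|ft'
```

```text
position: [0.543, -0.2051, 0.1261]
ft_force: [-0.4, 0.6, -2.9]
position: [0.543, -0.2051, 0.1201]
ft_force: [-1.3, 0.4, -2.5]
position: [0.543, -0.2051, 0.1171]
ft_force: [-0.1, 1.6, -2.0]
```

```bash
python3 -m handwheel '0 0 -0.05 0 0 0 0.4;0 0 -0.1 0 0 0 0.4;0 0 -0.1 0 0 0 0.4;0 0 -0.1 0 0 0 0.4' |grep -E 'pos|ft'
python3 ok.py && python3 -m handwheel '0 0 -0.05 0 0 0 0.4;0 0 -0.05 0 0 0 0.4;0 0 -0.05 0 0 0 0.4'|grep -E 'pos|ft'
python3 ok.py && python3 -m handwheel '0 0 -0.05 0 0 0 0.4;0 0 -0.05 0 0 0 0.4;0 0 -0.05 0 0 0 0.4'|grep -E 'pos|ft'
```

```text
position: [0.5431, -0.2051, 0.1163]
ft_force: [-0.6, 2.0, -0.8]
position: [0.5431, -0.2051, 0.1158]
ft_force: [-1.0, 2.5, -0.7]
position: [0.5431, -0.2051, 0.1156]
ft_force: [-1.3, 3.2, 1.4]
```

It bottoms at TCP z = 0.1156, 24.0 mm below the base top, so it is fully home. I release and rise.

```bash
python3 -m handwheel '0 0 0 0 0 0 0.63;0 0 0 0 0 0 0.68;0 0 0 0 0 0 0.75;0 0 0 0 0 0 0.85;0 0 0 0 0 0 1;0 0 0 0 0 0 1;0 0 0 0 0 0 1;0 0 0 0 0 0 1'
python3 -m handwheel '0 0 0.5 0 0 0 1;0 0 1.2 0 0 0 1;0 0 2.2 0 0 0 1;0 0 3.5 0 0 0 1;0 0 5 0 0 0 1;0 0 7 0 0 0 1;0 0 9 0 0 0 1;0 0 11 0 0 0 1'|grep -E 'pos|ft'
python3 -m handwheel '-2 3 1 0 0 0 1;-4 6 1 0 0 0 1;-6 9 1 0 0 0 1;-8 12 1 0 0 0 1;-10 15 1 0 0 0 1;-10 18 1 0 0 0 1;-10 20 1 0 0 0 1;-10 20 1 0 0 0 1'|grep -E 'time|pos|ft'
python3 - <<'E'
from h import *
s2=get_image('scene');sd=get_image('side')
def crop(i,P):
  p=proj(i,P).astype(int);c=i['color'][p[1]-40:p[1]+40,p[0]-35:p[0]+35];print(p-[35,40])
  return np.clip(cv2.resize(c,(350,400),interpolation=cv2.INTER_CUBIC)*1.6,0,255).astype('u1')
P=[.541,-.205,.09];f=lambda i:np.clip(cv2.resize(i['color'],(400,300))*1.4,0,255).astype('u1')
g=np.hstack([crop(s2,P),crop(sd,P)])
cv2.imwrite('pics/g.png',g[...,::-1])
cv2.imwrite('pics/h.png',np.hstack([f(s2),f(sd)])[...,::-1])
for i in(s2,sd): print(proj(i,[.5416,-.2045,.15]),proj(i,[.5416,-.2045,.11]))
E
```

```text
time_s: 19.33
position: [0.5431, -0.2051, 0.1153]
tool_rot: [[0.974, 0.228, 0.0], [0.228, -0.974, -0.0], [0.0, 0.0, -1.0]]
ft_force: [-1.0, -0.6, 0.0]
grip_width: 0.0854
gripper_force: 0.0
position: [0.543, -0.2051, 0.2275]
ft_force: [0.5, -0.7, 0.6]
time_s: 20.67
position: [0.4425, -0.0023, 0.2368]
ft_force: [0.4, -0.2, -0.1]
[200 135]
[315 151]
[234.42750424 159.43668575] [235.46633554 170.40883619]
[351.61479597 176.78891806] [350.52071258 186.5911615 ]
```

View pics/g.png

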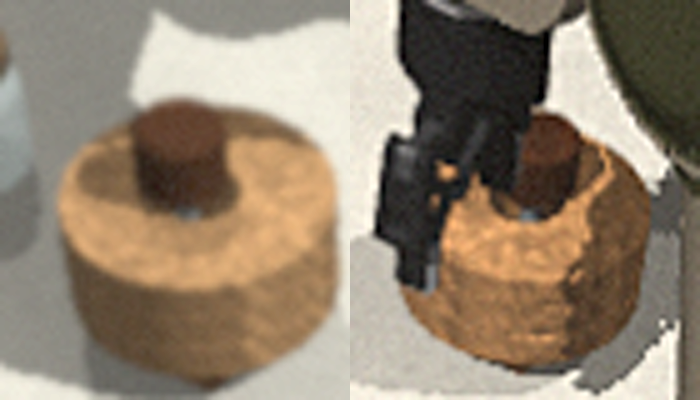

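View pics/h.png

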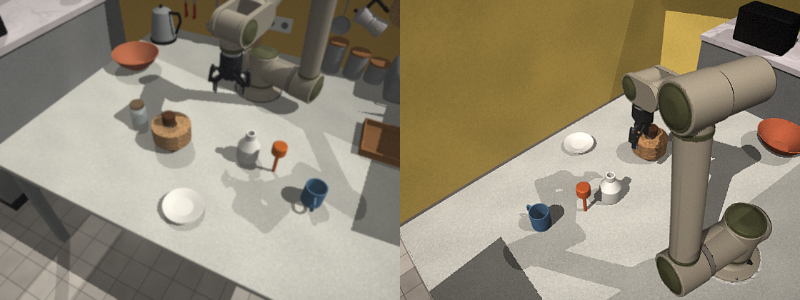

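The post stands upright with its knob just above the rings: in the enlarged scene crop the knob spans about (180,100)–(185,210), with a sliver of pin showing beneath. Rings, carafe, saucers, jar and mug are in place and the arm is clear, so I hand in.

```bash
python3 -c "
from rig import env;print(env.close_job())"
```

```text
the job is handed in; nothing more can be done
None
```

The post is fully home in the base, standing upright and released; the gentle search for the hole peaked at about 16 N on the base, the rings and everything else look undisturbed in the last pictures, and I handed the job in at about 21 s (no verdict was returned).

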